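# Load a fruit penetrometer four clicks and hold it

## Robot

A 6-joint arm with a two-finger parallel gripper is mounted at the origin on the work surface. World frame = base frame: x ahead of the robot, y to its left, z up, the work surface at z = 0. Lengths are in mm, angles in degrees, forces in N, time in s.
With the tool pointing down it reaches from about 350 to 1000 mm from the base axis. Payload 7.1 kg.
Tool frame: the origin (TCP) lies midway between the tips of the shut fingers; the grasp point (between the pads) lies 19 mm behind it; y points along the fingers, x is the direction in which the jaws open and shut, and the axes are right-handed (so a half turn about y gives the same grasp; the last joint's range is limited). The gripper opens to 85 mm and grips with 20 to 120 N. Pads are 22 mm wide; open, the fingers measure 114 mm over their backs; the gripper's body (76 mm by 85 mm) begins 54 mm behind the grasp point. The pads swing forward as they close: fully open they stand 13 mm farther back than shut.
Start: joints at [67.265, 24.242, 93.386, -0, 62.372, -1.089], TCP at [230.516, 580.919, 231.319] pointing down, gripper open.
Joint ranges: [-172.04, 172.04], [-51.8, 120.97], [4.93, 147.93], [-75.15, 255.16], [6.16, 154.13], [-145.62, 145.62]. Speed limits (degrees/s): [136.94, 136.94, 172.46, 180, 180, 180].

## Interface

Orientations are given as a 3x3 rotation matrix whose columns are the frame's x, y, z axes.
In Python, from rig import observe, get_image, ctrl gives the robot as it stands.
- The arm moves only by the shell command python3 -m inch 'ROWS'. ROWS is JSON, a list of rows, each an object of numbers: "gripper": the opening, from 0 (shut) to 1 (fully open); "dx", "dy", "dz": the shift along the tool's x, y, z in cm; "spin": the turn about the tool's y in rad. In form: [{"gripper": .., "dx": .., "dy": .., "dz": .., "spin": ..}, ...]. A call has 1 to 10 rows; each row is the pose to reach, as a shift and turn from the pose commanded when the call began, along the tool's axes at that moment; what a row does not reach only later rows make up. A row lasts 1/12 s, in which the tool goes at most 41.7 mm and 7.16 degrees, less where a joint would pass 70% of its speed; a pose out of reach is approached as far as the arm can. A call with a gripper value outside its range is refused whole. The fingers move at their own pace and stop on an object; the grip force is fixed at half the most. Time passes only in rows, so rows that repeat a pose let the fingers close. It gives the time, the measured TCP pose, the force and the opening at its end, in the units of the state.
- observe(): the state, without advancing time (a new reading comes with each control period).
- get_image(name): name is "scene" or "top" or "wrist"; returns a dict with "image" (480x640x3 uint8, red, green, blue), "camera_matrix" (3x3 intrinsics, pixels), "D" ([k1, k2, p1, p2, k3] as OpenCV has them; the pictures are not rectified), "xyz" and "orientation" of the camera in the world. Camera axes: x right, y up, looking along -z (the intrinsics and any distortion apply to the point x, -y, -z); pixel columns grow to the right and rows downward; lengths in mm; the calibration is good to about 2 mm. A picture is of the moment at which its call begins. There is no depth.
- ctrl.close_job(): hands the job in, once; it reports no verdict.
The state is a dict: "time": time; "joint_pos": joint angles; "qd": joint speeds; "tau": joint torques, N m; "ee_pos": TCP position; "tool_rot": TCP orientation; "ft_force": force on the tool from outside, world axes, zero at the start; "moment": the same for the moment, N m; "gripper_width": opening from 0.0 (shut) to 1.0 (fully open).
Only numpy, scipy, OpenCV 4.12 (cv2) and the standard library are available. Lean on these libraries where they do the work, as an engineer would, in place of code of your own. Each camera call takes 0.05 s, during which the arm holds its last target.

## Task

Check the fruit penetrometer in its lever stand against the bench scale: slide the transport lock on top of the stand's head all the way to its end stop, away from the lever, then pull the ball-ended lever down by exactly four clicks, which you feel through the lever, never going over into a fifth, so that the probe presses on the scale. Finish while still holding the lever there against its return spring so that the two readings can be compared, and leave the scale and everything else on the bench where they are.

Things in the scene. Friction and masses are not known exactly. Their poses are not given: they have to be found in the camera images.
- stand: Fixed lever press stand: grey base plate (300 x 210 x 18 mm), steel column at the rear, light cast head reaching forward over the plate, a dial penetrometer hung under it. Origin: on the bench under the probe; x from the front (dial, lever ball) to the rear (column), y to the stand's left, z up. Head: x -45 to +140, y -45 to +45, z 190 to 285 mm; on its left a disc (y 57 to 69 mm) up to z 295 mm.
- lever_axis (a point): Point on the lever's pivot axis, in the plane in which the ball swings: at +24, -68, +235 mm in the stand's frame (right side of the head). Fixed to the stand; the axis runs along the stand's y.
- handle: Lever handle: black ball, 32 mm diameter, on a straight steel bar, 12 mm thick, on the right of the head, pointing to the stand's front (-x). Origin: ball centre, 165 mm from point lever_axis. At rest the bar rises 0.40 rad from pivot to ball (ball 299 mm above the bench); pulled down q it rises 0.40 - q. Free space round the ball: grip it from above, fingers left and right of it, or push it down.
- lever (a joint): Lever turn, rad: 0 at its upper rest, grows as the ball goes down, ends at 1.03; blocked below 0.1 until the lock is out. A spring (6 to 9 N at the ball) takes it back to 0 when let go. Clicks each 0.164 rad (27 mm at the ball): just past a notch the pull jumps to 8 to 13 N, then eases to 2 to 5 N as the next notch is reached. Notches: 0.164, 0.328, 0.492, 0.656 (fourth), 0.82.
- lock_knob (a point): Centre of the knob's top on the transport lock: upright black knob, 20 mm diameter, 20 mm high, on a thinner neck, on a steel tongue that slides across the head's top (285 mm high). Knob top 320 mm, underside 300 mm above the bench; at lock = 0 it is at +11, 0 mm in the stand's x, y. The lever's upright dog (top 299 mm high) stands 55 mm to its right.
- lock (a joint): Slide of the transport lock, m: 0 fully in (its tongue blocks the lever's dog on the right), 0.030 at the end stop, reached by sliding it to the stand's left (+y), away from the lever. Takes about 1.5 N, stays where it is left. Starts at 0 to 0.008.
- probe: The penetrometer's plunger: steel pin, 11 mm diameter, sprung (1.1 N per mm). Origin: centre of its flat lower end, at rest 72 mm above the bench, 4 mm above the scale's pan. The lever lowers it 20 mm per rad; it meets the pan at about 0.2 rad and presses with about 12 N at the fourth click.
- balance: Loose bench scale, about 1.1 kg, on the stand's base plate under the probe: grey housing 150 x 165 mm, round steel pan of 104 mm diameter, 50 mm high in all. Origin: centre of its underside. Leave it where it is.
- fruit_a: Loose cashew apple standing near the stand, 58 mm wide, 85 mm high. Origin: centre of its underside. Leave alone.
- fruit_b: Loose cashew apple standing near the stand, 58 mm wide, 85 mm high. Origin: centre of its underside. Leave alone.
- tip_block: Loose black block 90 x 50 mm with three spare probe tips standing in it, 46 mm high in all. Origin: centre of its underside. Leave alone.
- caliper: Loose caliper lying flat, 190 mm long, 12 mm high. Origin: middle of its beam, on the bench. Leave alone.
- wash_bottle: Loose wash bottle, 70 mm in diameter, 195 mm high with a bent spout. Origin: centre of its underside. Leave alone.
- sample_jar: Loose closed jar, 72 mm in diameter, 95 mm high. Origin: centre of its underside. Leave alone.
Things that resemble listed ones, but are neither listed nor needed, are in the scene too. What is shaped like the balance but pink or yellow is not meant.

How it is judged:
By the outcome, as a careful person would: the job done as asked, in the order asked, and still so for the second after the job is handed in, while the arm keeps its last pose, push and grip.
It also fails if it takes over 64 s, if anything falls off the work surface, if the arm or the gripper's body presses on something with over 40 N, if the wrist force passes 120 N, or if a joint passes its speed limit or range.

## Working session

There is one attempt and no reset: what is moved stays moved. The work goes in short steps, Python scripts to look and compute and a shell command to move; the robot and the scene stay as the last step left them, time stands still between calls to the robot, and variables do not carry over. Pictures are saved under pics/ and viewed, and the job is handed in when it is done.

```bash
mkdir -p pics; ls; python3 - <<'E'
from rig import observe, get_image, ctrl
import cv2,json
o=observe(); print(o)
for n in ["scene","top","wrist"]:
    d=get_image(n); cv2.imwrite(f"pics/{n}0.png",d["image"][:,:,::-1])
    print(n,d["camera_matrix"],d["D"],d["xyz"],d["orientation"])
E
```

```text
pics
{'time': 0.0, 'joint_pos': array([ 6.72667992e+01,  2.42844450e+01,  9.34313380e+01, -5.76242871e-04,
        6.23721595e+01, -1.08871225e+00]), 'qd': array([ 0.08588512, -0.01869211,  0.05789965,  0.12877039,  0.04190798,
       -0.01824001]), 'tau': array([ 1.25494422e-03, -5.57398903e+01, -2.81737179e+01,  1.04948099e-04,
        7.51540996e-03, -1.69972793e-05]), 'ee_pos': array([230.29858162, 580.43855461, 230.54618674]), 'tool_rot': array([[ 3.68841596e-01, -5.84923595e-04, -9.29492084e-01],
       [ 9.29491001e-01, -1.41909016e-03,  3.68842060e-01],
       [-1.53477749e-03, -9.99998822e-01,  2.02617387e-05]]), 'ft_force': array([-0.82471331, -0.59469158, -0.45619796]), 'moment': array([-0.02098149,  0.07756756,  0.00846424]), 'gripper_width': 1.0054354526064928}
scene [[584.74211061   0.         330.82053808]
 [  0.         584.74211061 242.13596246]
 [  0.           0.           1.        ]] [0.0007218 0.        0.        0.        0.       ] [1197.70182873  722.20501599 1048.03360582] [[-0.75893462 -0.41341085  0.5031001 ]
 [ 0.65108576 -0.46957913  0.59630761]
 [-0.01027473  0.7801198   0.62554578]]
top [[493.8251006    0.         320.74984678]
 [  0.         493.8251006  241.05388059]
 [  0.           0.           1.        ]] [0.03492417 0.         0.         0.         0.        ] [ 276.7183163   -81.9093646  1236.75162573] [[ 0.08081991  0.97675317 -0.1985482 ]
 [-0.99672157  0.07995424 -0.01238691]
 [ 0.00377582  0.19889839  0.98001284]]
wrist [[414.10917616   0.         318.54563332]
 [  0.         414.10917616 232.24026275]
 [  0.           0.           1.        ]] [-0.00269345  0.          0.          0.          0.        ] [167.66590415 605.84622683 373.07265737] [[ 0.36900793 -0.89593259 -0.24726089]
 [ 0.92942333  0.35504217  0.10058496]
 [-0.0023293  -0.26692669  0.96371402]]
```

View pics/scene0.png

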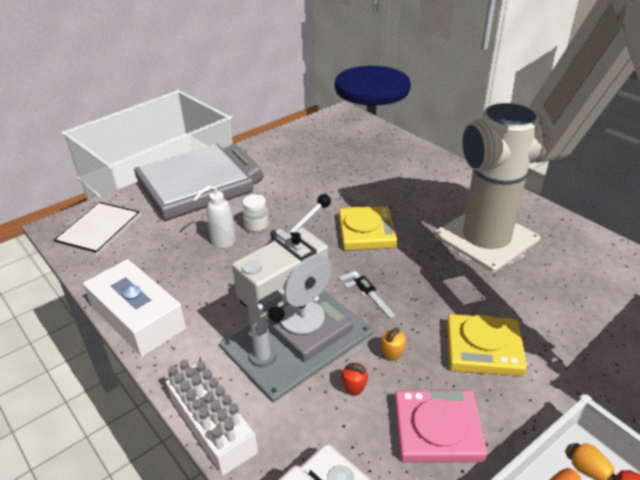

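View pics/top0.png

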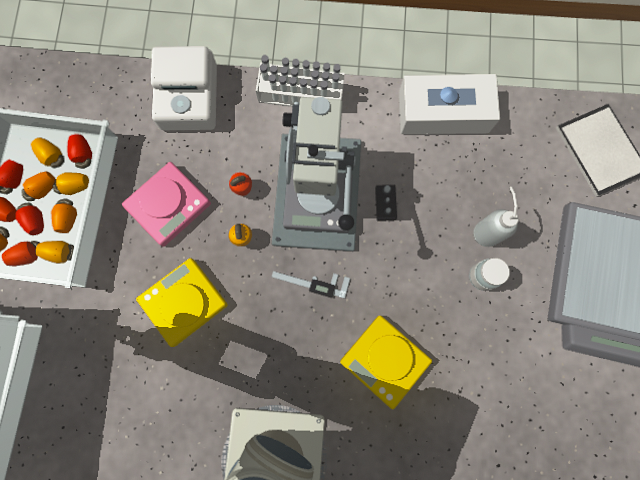

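View pics/wrist0.png

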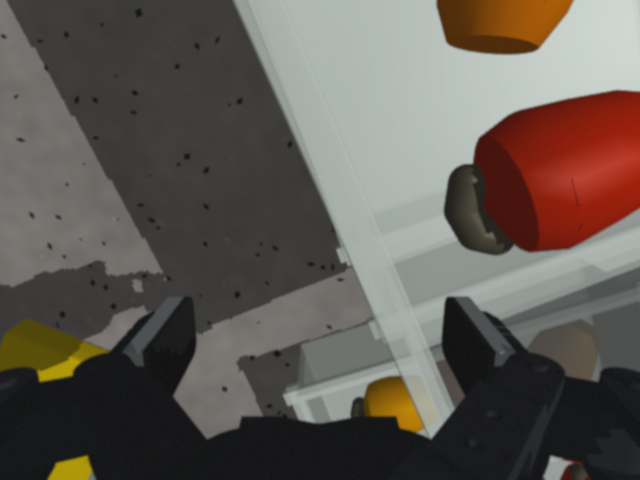

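The top view shows one lever stand, at about (318,170): knob near (313,150), ball near (346,222). The pink and yellow scales are distractors. I'll enlarge and measure.

```bash
cat > h.py <<'E'
import numpy as np, cv2
from rig import observe,get_image
def ray(d,px):
    p=cv2.undistortPoints(np.array([[px]],float),np.array(d["camera_matrix"]),np.array(d["D"]))[0,0]
    v=np.array(d["orientation"])@np.array([p[0],-p[1],-1.0]); return np.array(d["xyz"]),v
def onz(d,px,z):
    c,v=ray(d,px); return c+v*(z-c[2])/v[2]
def tri(*a):
    A=np.zeros((3,3));b=np.zeros(3)
    for c,v in a:
        v=v/np.linalg.norm(v);P=np.eye(3)-np.outer(v,v);A+=P;b+=P@c
    x=np.linalg.solve(A,b)
    return x,[np.linalg.norm((np.eye(3)-np.outer(v,v)/(v@v))@(x-c)) for c,v in a]
def proj(d,X):
    q=np.array(d["orientation"]).T@(np.array(X,float)-d["xyz"]); 
    r,_=cv2.projectPoints(np.array([[q[0],-q[1],-q[2]]]),np.zeros(3),np.zeros(3),np.array(d["camera_matrix"]),np.array(d["D"])); return r[0,0]
E
python3 - <<'E'
from h import *
for n,(x,y,w,h) in dict(top=(255,80,125,175),scene=(215,180,170,220)).items():
    im=cv2.imread(f"pics/{n}0.png")[y:y+h,x:x+w]
    s=600//h+ (1 if 600%h and 0 else 0)
    im=cv2.resize(im,None,fx=600/h,fy=600/h,interpolation=cv2.INTER_CUBIC); print(n,600/h,im.shape)
    cv2.imwrite(f"pics/{n}0c.png",im)
E
```

```text
top 3.4285714285714284 (600, 429, 3)
scene 2.727272727272727 (600, 464, 3)
```

View pics/top0c.png

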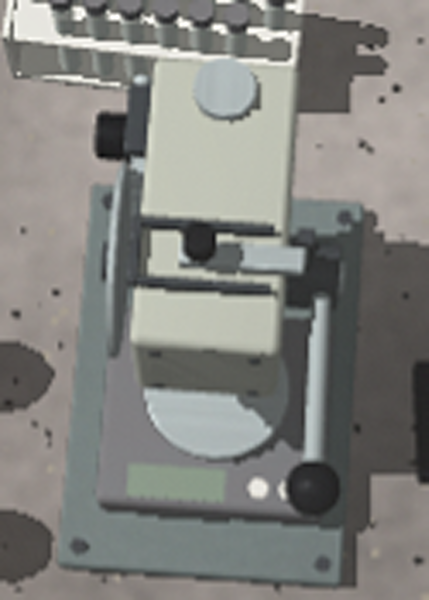

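View pics/scene0c.png

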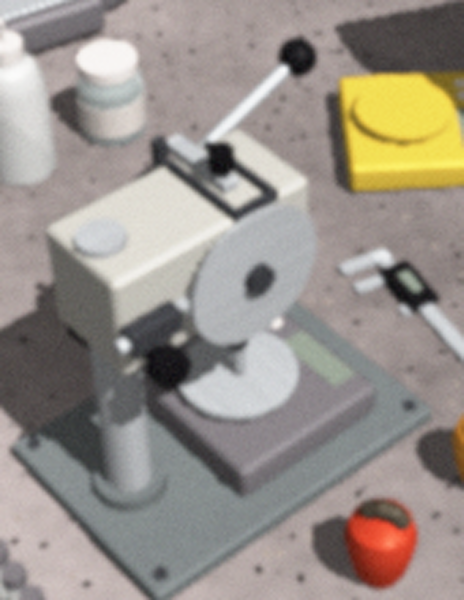

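Top crop: knob at about (313,150), ball at about (346,222). Scene crop: knob about (296,238), ball about (324,200). There is also a black side knob behind the disc at top crop (110,135), which is lower and not the lock. I'll compute positions from dark-blob masks.

```bash
python3 - <<'E'
from h import *
D={n:get_image(n) for n in("top","scene")}
def blob(n,p,r,th):
    g=cv2.cvtColor(D[n]["image"],cv2.COLOR_RGB2GRAY); x,y=p
    s=(g[y-r:y+r+1,x-r:x+r+1]<th).astype(np.uint8)
    s=cv2.morphologyEx(s,cv2.MORPH_OPEN,np.ones((3,3),np.uint8))
    k,l,st,c=cv2.connectedComponentsWithStats(s)
    i=1+np.argmax(st[1:,4]); print(n,p,c[i]+[x-r,y-r],st[i]); return c[i]+[x-r,y-r]
kt=blob("top",(313,150),9,45); bt=blob("top",(346,222),12,60)
ks=blob("scene",(296,238),9,60); bs=blob("scene",(324,200),10,60)
B=tri(ray(D["top"],bt),ray(D["scene"],bs)); K=tri(ray(D["top"],kt),ray(D["scene"],ks))
print("ball",B, "z299",onz(D["top"],bt,299),onz(D["scene"],bs,299)); print("knob",K,"z315",onz(D["top"],kt,315),onz(D["scene"],ks,310))
# base plate corners
g=D["top"]
for q in [(57,567),(342,584),(95,186),(362,203)]:
    print(onz(g,(q[0]/3.4286+255,q[1]/3.4286+80),18))
E
```

```text
top (313, 150) [313.6  153.65] [ 7 11  6  4 20]
top (346, 222) [346.23958333 222.09895833] [  5   5  15  16 192]
scene (296, 238) [295.47619048 238.01190476] [ 5  4  9 11 84]
scene (324, 200) [323.86238532 200.13761468] [  4   5  12  12 109]
ball (array([ 508.54701063, -116.73600327,  298.92203701]), [np.float64(0.15611163422839983), np.float64(0.1561116342283561)]) z299 [ 508.41612449 -116.61970862  299.        ] [ 508.69544524 -116.79448098  299.        ]
knob (array([643.81294075, -43.12484678, 303.97891667]), [np.float64(2.3383462851602737), np.float64(2.3383462851601906)]) z315 [637.72000489 -41.97441959 315.        ] [649.44828367 -39.12338715 310.        ]
[502.53031611  55.59266979  18.        ]
[ 506.91868924 -153.44413216   18.        ]
[800.95329352  56.28711555  18.        ]
[ 804.0162575  -148.65474374   18.        ]
```

```bash
python3 -m inch '[{"gripper":0,"dy":-5,"spin":-0.1},{"gripper":0,"dy":-10,"spin":-0.2},{"gripper":0,"dy":-15,"spin":-0.3},{"gripper":0,"dy":-18,"spin":-0.395},{"gripper":0,"dy":-18,"spin":-0.395},{"gripper":0,"dy":-18,"spin":-0.395}]'; python3 - <<'E'
from h import *
d=get_image("top"); g=cv2.cvtColor(d["image"],cv2.COLOR_RGB2GRAY)
for th in (50,60,70,80):
    s=(g[138:164,300:328]<th).astype(np.uint8)
    s=cv2.morphologyEx(s,cv2.MORPH_OPEN,np.ones((5,5),np.uint8))
    k,l,st,c=cv2.connectedComponentsWithStats(s)
    for i in range(1,k): print(th,c[i]+[300,138],st[i],onz(d,c[i]+[300,138],314))
o=observe(); print(o["time"],o["ee_pos"],o["tool_rot"],o["gripper_width"])
E
```

```text
50 [313.29850746 148.91044776] [ 9  7  9  9 67] [647.93317462 -40.50923892 314.        ]
60 [312.92134831 149.8988764 ] [ 9  7  9 11 89] [645.81008703 -39.93869409 314.        ]
70 [313.03191489 149.85106383] [ 9  7  9 11 94] [645.92782416 -40.1482923  314.        ]
80 [313.07 150.11] [  9   7   9  12 100] [645.39424224 -40.26872261 314.        ]
80 [301. 162.] [ 0 23  3  3  9] [618.7623735  -18.66514908 314.        ]
0.3 [230.45108666 580.7413437  231.04024444] [[ 3.68908875e-01 -2.10488430e-04 -9.29465544e-01]
 [ 9.29465389e-01 -5.36831445e-04  3.68908935e-01]
 [-5.76617394e-04 -9.99999834e-01 -2.40017404e-06]] 1.0010926285728972invalid input
```

```bash
python3 -m inch '[{"gripper":0,"dx":0,"dy":-4,"dz":0,"spin":-0.1},{"gripper":0,"dx":0,"dy":-8,"dz":0,"spin":-0.2},{"gripper":0,"dx":0,"dy":-12,"dz":0,"spin":-0.3},{"gripper":0,"dx":0,"dy":-16,"dz":0,"spin":-0.395},{"gripper":0,"dx":0,"dy":-18,"dz":0,"spin":-0.395},{"gripper":0,"dx":0,"dy":-18,"dz":0,"spin":-0.395}]'; python3 - <<'E'
from h import *
o=observe(); print(o["time"],o["ee_pos"],o["tool_rot"],o["gripper_width"])
E
```

```text
time: 0.8
ee_pos: [231.3, 582.8, 417.9]
tool_rot: [[-0.017, 0.004, -1.0], [1.0, 0.01, -0.017], [0.009, -1.0, -0.004]]
ft_force: [-1.0, -0.0, 0.8]
gripper_width: 0.141
0.8 [231.31357071 582.83904732 417.9180937 ] [[-0.01736972  0.00395058 -0.99984133]
 [ 0.99980451  0.00951677 -0.01733148]
 [ 0.00944679 -0.99994691 -0.00411512]] 0.14064383421981028
```

```bash
python3 -m inch '[{"gripper":0,"dx":-3.3,"dy":0,"dz":-2,"spin":0},{"gripper":0,"dx":-6.6,"dy":0,"dz":-4,"spin":0},{"gripper":0,"dx":-9.9,"dy":0,"dz":-6,"spin":0},{"gripper":0,"dx":-13.2,"dy":0,"dz":-8,"spin":0},{"gripper":0,"dx":-16.5,"dy":0,"dz":-10,"spin":0},{"gripper":0,"dx":-19.8,"dy":0,"dz":-12,"spin":0},{"gripper":0,"dx":-23.1,"dy":0,"dz":-14,"spin":0},{"gripper":0,"dx":-26.4,"dy":0,"dz":-16,"spin":0},{"gripper":0,"dx":-29.7,"dy":0,"dz":-18,"spin":0},{"gripper":0,"dx":-33,"dy":0,"dz":-20,"spin":0}]'; python3 -m inch '[{"gripper":0,"dx":-3.3,"dy":0,"dz":-2,"spin":0},{"gripper":0,"dx":-6.6,"dy":0,"dz":-4,"spin":0},{"gripper":0,"dx":-9.9,"dy":0,"dz":-6,"spin":0},{"gripper":0,"dx":-13.2,"dy":0,"dz":-8,"spin":0},{"gripper":0,"dx":-16.5,"dy":0,"dz":-10,"spin":0},{"gripper":0,"dx":-19.8,"dy":0,"dz":-12,"spin":0},{"gripper":0,"dx":-23.1,"dy":0,"dz":-14,"spin":0},{"gripper":0,"dx":-26.4,"dy":0,"dz":-16,"spin":0},{"gripper":0,"dx":-29.7,"dy":0,"dz":-18,"spin":0},{"gripper":0,"dx":-33,"dy":0,"dz":-20,"spin":0}]'; python3 -m inch '[{"gripper":0,"dx":0,"dy":0,"dz":0,"spin":0},{"gripper":0,"dx":0,"dy":0,"dz":0,"spin":0},{"gripper":0,"dx":0,"dy":0,"dz":0,"spin":0}]'
python3 - <<'E'
from h import *
d=get_image("wrist"); cv2.imwrite("pics/w1.png",d["image"][:,:,::-1]); print(d["xyz"])
o=observe(); print(o["time"],o["ee_pos"],o["tool_rot"],o["gripper_width"])
for n,p in dict(knob=[646,-40,320],ball=[508.5,-116.7,299]).items(): print(n,proj(d,p))
E
```

```text
time: 1.63
ee_pos: [436.4, 252.5, 410.4]
tool_rot: [[-0.017, -0.001, -1.0], [1.0, -0.001, -0.017], [-0.001, -1.0, 0.001]]
ft_force: [1.1, 0.8, -0.3]
gripper_width: -0.002
time: 2.47
ee_pos: [642.1, -73.9, 410.0]
tool_rot: [[-0.017, -0.002, -1.0], [1.0, 0.0, -0.017], [0.0, -1.0, 0.002]]
ft_force: [0.8, 1.5, 0.2]
gripper_width: 0.004
time: 2.72
ee_pos: [641.3, -72.0, 410.0]
tool_rot: [[-0.016, -0.002, -1.0], [1.0, 0.001, -0.016], [0.001, -1.0, 0.002]]
ft_force: [-0.3, 0.7, 0.5]
gripper_width: 0.003
[574.08469543 -72.86497154 552.64175851]
2.7667 [641.16870272 -71.4056579  410.53898602] [[-1.73870904e-02 -1.49421718e-03 -9.99847717e-01]
 [ 9.99848685e-01  5.17976211e-04 -1.73878814e-02]
 [ 5.43878602e-04 -9.99998750e-01  1.48498498e-03]] 0.0006566437635310992
knob [372.59511635 246.41558285]
ball [240.83232706  -6.43270619]
```

View pics/w1.png

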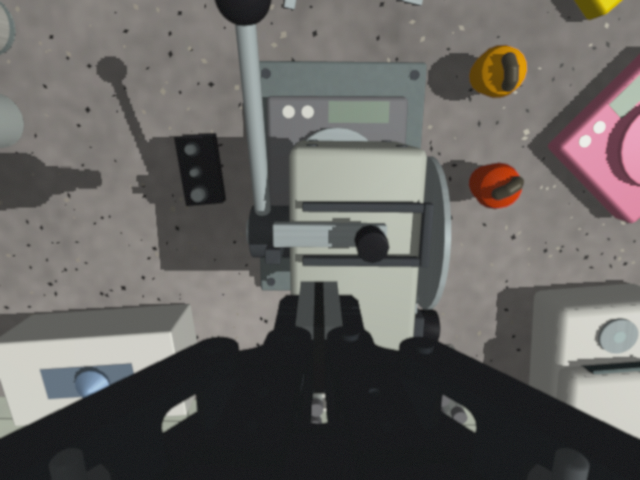

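Wrist view: the lock knob's top is at (372,242), within 3 mm of my estimate of (645,-40). The shut fingers point at (320,290), to the right of the knob and clear of it. Next I descend to z≈306 beside it.

```bash
python3 -m inch '[{"gripper":0,"dx":-0.4,"dy":2,"dz":-0.4,"spin":0},{"gripper":0,"dx":-0.4,"dy":4,"dz":-0.4,"spin":0},{"gripper":0,"dx":-0.4,"dy":6,"dz":-0.4,"spin":0},{"gripper":0,"dx":-0.4,"dy":8,"dz":-0.4,"spin":0},{"gripper":0,"dx":-0.4,"dy":9.5,"dz":-0.4,"spin":0},{"gripper":0,"dx":-0.4,"dy":10.4,"dz":-0.4,"spin":0},{"gripper":0,"dx":-0.4,"dy":10.4,"dz":-0.4,"spin":0},{"gripper":0,"dx":-0.4,"dy":10.4,"dz":-0.4,"spin":0}]'
python3 - <<'E'
from h import *
d=get_image("wrist"); cv2.imwrite("pics/w2.png",d["image"][:,:,::-1])
o=observe(); print(o["time"],o["ee_pos"],o["ft_force"])
for n in ("top","scene"):
  x,y,w,h={"top":(260,90,120,150),"scene":(215,170,170,130)}[n]
  cv2.imwrite(f"pics/{n}2.png",cv2.resize(get_image(n)["image"][y:y+h,x:x+w,::-1],None,fx=4,fy=4))
E
```

```text
time: 3.43
ee_pos: [645.7, -75.2, 307.7]
tool_rot: [[-0.018, -0.0, -1.0], [1.0, 0.0, -0.018], [0.0, -1.0, 0.0]]
ft_force: [0.5, -0.4, -0.2]
gripper_width: -0.001
3.4833 [646.23463815 -75.44201543 308.49178758] [ 0.59597247 -0.49761843  0.30538617]
```

View pics/w2.png

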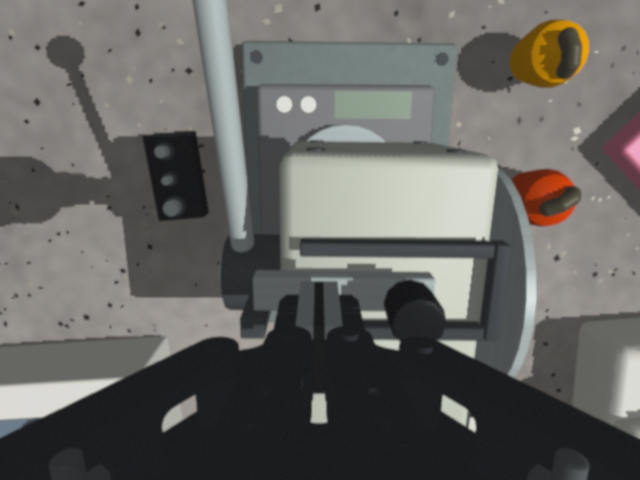

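View pics/scene2.png

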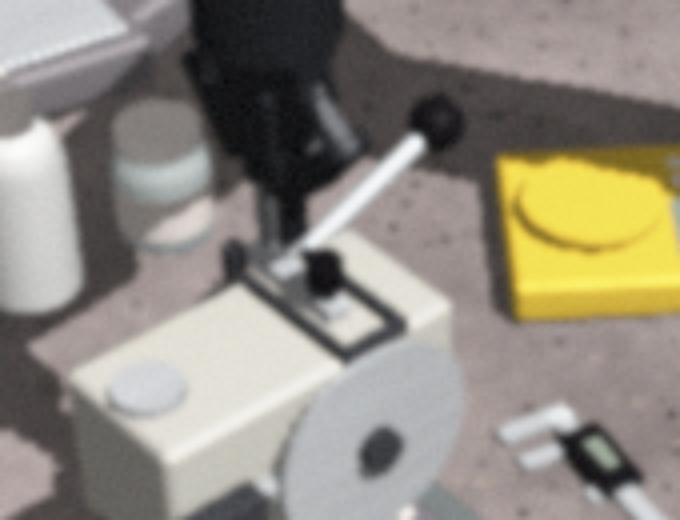

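Tips are to the right of the knob at knob height. Pushing left, watching the force.

```bash
python3 -m inch '[{"gripper":0,"dx":0.6,"dy":0.1,"dz":0,"spin":0},{"gripper":0,"dx":1.2,"dy":0.2,"dz":0,"spin":0},{"gripper":0,"dx":1.6,"dy":0.2,"dz":0,"spin":0},{"gripper":0,"dx":2.0,"dy":0.2,"dz":0,"spin":0},{"gripper":0,"dx":2.4,"dy":0.2,"dz":0,"spin":0},{"gripper":0,"dx":2.8,"dy":0.2,"dz":0,"spin":0},{"gripper":0,"dx":3.2,"dy":0.2,"dz":0,"spin":0}]'
python3 -m inch '[{"gripper":0,"dx":0.2,"dy":0,"dz":0,"spin":0},{"gripper":0,"dx":0.4,"dy":0,"dz":0,"spin":0},{"gripper":0,"dx":0.4,"dy":0,"dz":0,"spin":0}]'
python3 - <<'E'
from h import *
d=get_image("wrist"); cv2.imwrite("pics/w3.png",d["image"][:,:,::-1])
o=observe(); print(o["time"],o["ee_pos"],o["ft_force"])
E
```

```text
time: 4.17
ee_pos: [645.4, -43.7, 305.5]
tool_rot: [[-0.017, 0.0, -1.0], [1.0, -0.0, -0.017], [-0.0, -1.0, -0.0]]
ft_force: [1.3, -1.3, 0.7]
gripper_width: 0.004
time: 4.42
ee_pos: [645.3, -40.3, 305.4]
tool_rot: [[-0.017, 0.0, -1.0], [1.0, -0.001, -0.017], [-0.001, -1.0, -0.0]]
ft_force: [0.7, -3.1, 1.0]
gripper_width: -0.006
4.4667 [645.30915258 -40.30893433 305.36737384] [ 1.57718405 -2.5433043   1.08096916]
```

View pics/w3.png

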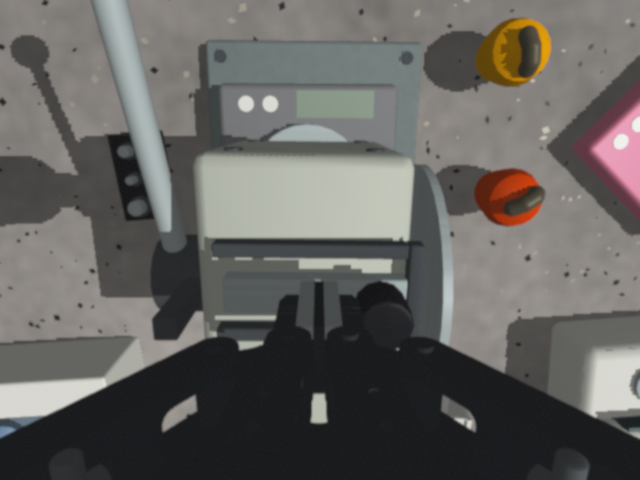

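The knob is now against the finger at (385,310), with about 2.5 N. Continuing to the stop.

```bash
python3 -m inch '[{"gripper":0,"dx":0.2,"dy":0,"dz":0,"spin":0},{"gripper":0,"dx":0.4,"dy":0,"dz":0,"spin":0},{"gripper":0,"dx":0.4,"dy":0,"dz":0,"spin":0}]'
python3 -m inch '[{"gripper":0,"dx":0.2,"dy":0,"dz":0,"spin":0},{"gripper":0,"dx":0.3,"dy":0,"dz":0,"spin":0},{"gripper":0,"dx":0.3,"dy":0,"dz":0,"spin":0}]'
```

```text
time: 4.72
ee_pos: [645.3, -39.4, 305.5]
tool_rot: [[-0.016, 0.0, -1.0], [1.0, -0.006, -0.016], [-0.006, -1.0, -0.0]]
ft_force: [0.6, -15.1, 1.7]
gripper_width: 0.002
time: 4.97
ee_pos: [645.3, -38.9, 305.6]
tool_rot: [[-0.016, 0.001, -1.0], [1.0, -0.01, -0.016], [-0.01, -1.0, -0.001]]
ft_force: [0.5, -24.7, 1.7]
gripper_width: 0.0
```

Force rose 2.5→15→25 N with almost no travel at TCP y≈-39. That matches the expected end stop (knob at about y=-16). Backing off and rising to check.

```bash
python3 -m inch '[{"gripper":0,"dx":-1,"dy":0,"dz":0,"spin":0},{"gripper":0,"dx":-2.5,"dy":0,"dz":0,"spin":0},{"gripper":0,"dx":-3,"dy":-2,"dz":0,"spin":0},{"gripper":0,"dx":-3.5,"dy":-5,"dz":0,"spin":0},{"gripper":0,"dx":-4.5,"dy":-8,"dz":2,"spin":0},{"gripper":0.7,"dx":-6,"dy":-8,"dz":5,"spin":0},{"gripper":0.7,"dx":-7,"dy":-8,"dz":8,"spin":0},{"gripper":0.7,"dx":-7.5,"dy":-8,"dz":11,"spin":0},{"gripper":0.7,"dx":-7.8,"dy":-8,"dz":13.6,"spin":0},{"gripper":0.7,"dx":-7.8,"dy":-8,"dz":13.6,"spin":0}]'
python3 -m inch '[{"gripper":0.7,"dx":0,"dy":0,"dz":0,"spin":0},{"gripper":0.7,"dx":0,"dy":0,"dz":0,"spin":0}]'
python3 - <<'E'
from h import *
d=get_image("wrist"); cv2.imwrite("pics/w4.png",d["image"][:,:,::-1])
t=get_image("top")
x,y,w,h=(260,90,120,150)
cv2.imwrite(f"pics/top4.png",cv2.resize(t["image"][y:y+h,x:x+w,::-1],None,fx=4,fy=4))
print((proj(t,[645,-16,314])-[x,y])*4,(proj(t,[645,-22,314])-[x,y])*4, proj(d,[508.5,-116.7,299]))
g=cv2.cvtColor(t["image"],cv2.COLOR_RGB2GRAY)
s=(g[138:164,290:328]<60).astype(np.uint8)
s=cv2.morphologyEx(s,cv2.MORPH_OPEN,np.ones((5,5),np.uint8))
k,l,st,c=cv2.connectedComponentsWithStats(s)
for i in range(1,k): print(c[i]+[290,138],st[i],onz(t,c[i]+[290,138],314))
o=observe(); print(o["time"],o["ee_pos"],o["ft_force"],o["gripper_width"])
E
```

```text
time: 5.8
ee_pos: [506.4, -113.7, 385.3]
tool_rot: [[-0.016, -0.002, -1.0], [1.0, 0.001, -0.016], [0.001, -1.0, 0.002]]
ft_force: [0.3, 0.3, -0.9]
gripper_width: 0.694
time: 5.97
ee_pos: [511.1, -113.3, 385.6]
tool_rot: [[-0.017, 0.001, -1.0], [1.0, 0.001, -0.017], [0.0, -1.0, -0.001]]
ft_force: [0.3, 0.1, -0.0]
gripper_width: 0.7
[163.31564003 237.35341872] [175.40282258 238.30357158] [312.62516253 234.58658546]
6.0667 [ 511.48358251 -113.20277271  385.1928146 ] [-0.48676826  0.22974004  0.5239807 ] 0.7003122224108758
```

View pics/w4.png

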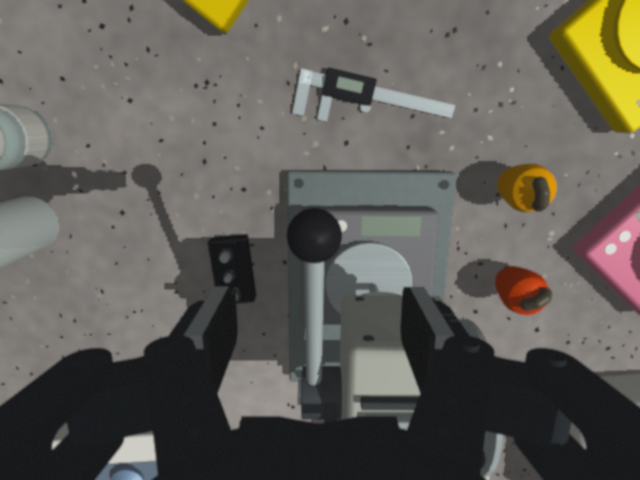

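View pics/top4.png

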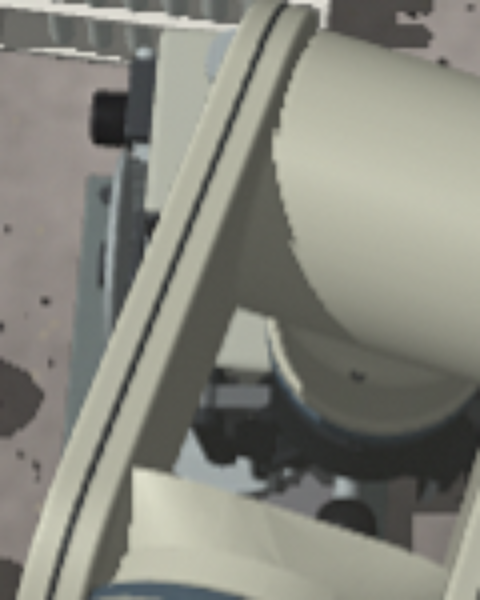

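Wrist view: the ball at (315,235) is within 3 px of the prediction. The arm blocks the top camera, so I check the lock in the scene view.

```bash
python3 - <<'E'
from h import *
t=get_image("scene"); x,y,w,h=(215,170,170,130)
cv2.imwrite(f"pics/scene4.png",cv2.resize(t["image"][y:y+h,x:x+w,::-1],None,fx=4,fy=4))
for yy in(-16,-22,-40): print(yy,(proj(t,[646,yy,310])-[x,y])*4)
E
```

```text
-16 [355.50663913 290.58535626]
-22 [348.10885487 285.00865029]
-40 [326.18153334 268.47908701]
```

View pics/scene4.png

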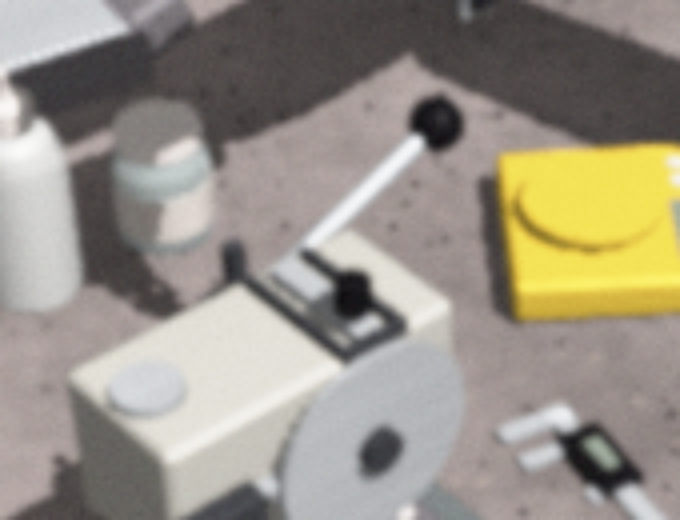

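Knob at (353,292) matches the end-stop projection (355,291), so the lock is out. Descending over the ball.

```bash
python3 -m inch '[{"gripper":0.7,"dx":-0.35,"dy":2.5,"dz":0.3,"spin":0},{"gripper":0.7,"dx":-0.35,"dy":5,"dz":0.3,"spin":0},{"gripper":0.7,"dx":-0.35,"dy":7.5,"dz":0.3,"spin":0},{"gripper":0.7,"dx":-0.35,"dy":9.5,"dz":0.3,"spin":0},{"gripper":0.7,"dx":-0.35,"dy":10.8,"dz":0.3,"spin":0},{"gripper":0.7,"dx":-0.35,"dy":10.8,"dz":0.3,"spin":0},{"gripper":0.7,"dx":-0.35,"dy":10.8,"dz":0.3,"spin":0}]'
python3 -m inch '[{"gripper":0.2,"dx":0,"dy":0,"dz":0,"spin":0},{"gripper":0.2,"dx":0,"dy":0,"dz":0,"spin":0},{"gripper":0.2,"dx":0,"dy":0,"dz":0,"spin":0},{"gripper":0.2,"dx":0,"dy":0,"dz":0,"spin":0},{"gripper":0.2,"dx":0,"dy":0,"dz":0,"spin":0},{"gripper":0.2,"dx":0,"dy":0,"dz":0,"spin":0}]'
python3 - <<'E'
from h import *
d=get_image("wrist"); cv2.imwrite("pics/w5.png",d["image"][:,:,::-1])
o=observe(); print(o["time"],o["ee_pos"],o["ft_force"],o["gripper_width"])
E
```

```text
time: 6.7
ee_pos: [507.8, -116.7, 276.7]
tool_rot: [[-0.018, -0.002, -1.0], [1.0, 0.001, -0.018], [0.001, -1.0, 0.002]]
ft_force: [0.5, 0.7, 0.8]
gripper_width: 0.702
time: 7.2
ee_pos: [508.5, -116.2, 278.9]
tool_rot: [[-0.017, 0.003, -1.0], [1.0, 0.001, -0.017], [0.001, -1.0, -0.003]]
ft_force: [-0.1, 5.6, 5.5]
gripper_width: 0.346
7.25 [ 508.46795682 -116.18987529  278.89171719] [0.2014955  5.28648443 4.53070318] 0.34402611889719037
```

View pics/w5.png

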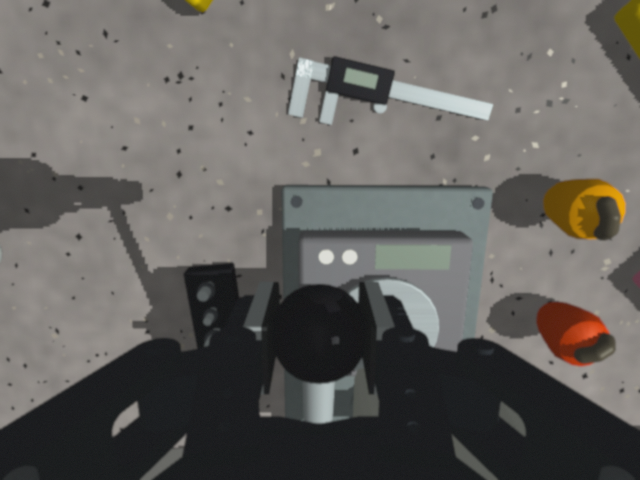

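Ball is held between the pads at (320,333), opening 0.344. Small gripping force, so the pads pull slightly on the lever. Now I follow the arc and read the force at each step.

```bash
python3 -m inch '[{"gripper":0.2,"dx":0,"dy":0.3,"dz":0.15,"spin":0},{"gripper":0.2,"dx":0,"dy":0.6,"dz":0.25,"spin":0},{"gripper":0.2,"dx":0,"dy":0.6,"dz":0.25,"spin":0}]'; python3 -m inch '[{"gripper":0.2,"dx":0,"dy":0.3,"dz":0.1,"spin":0},{"gripper":0.2,"dx":0,"dy":0.6,"dz":0.2,"spin":0},{"gripper":0.2,"dx":0,"dy":0.6,"dz":0.2,"spin":0}]';  python3 -m inch '[{"gripper":0.2,"dx":0,"dy":0.2,"dz":0.06,"spin":0},{"gripper":0.2,"dx":0,"dy":0.4,"dz":0.12,"spin":0},{"gripper":0.2,"dx":0,"dy":0.4,"dz":0.12,"spin":0}]'
```

```text
time: 7.5
ee_pos: [506.3, -116.2, 273.2]
tool_rot: [[-0.017, 0.004, -1.0], [1.0, 0.001, -0.017], [0.001, -1.0, -0.004]]
ft_force: [-0.8, 5.7, 9.1]
gripper_width: 0.345
time: 7.75
ee_pos: [504.0, -116.2, 266.9]
tool_rot: [[-0.017, 0.003, -1.0], [1.0, 0.001, -0.017], [0.001, -1.0, -0.003]]
ft_force: [-1.4, 6.0, 8.1]
gripper_width: 0.346
time: 8.0
ee_pos: [502.7, -116.3, 262.8]
tool_rot: [[-0.017, 0.003, -1.0], [1.0, 0.001, -0.017], [0.001, -1.0, -0.003]]
ft_force: [-1.3, 6.1, 7.0]
gripper_width: 0.338
```

```bash
for i in 1 2; do :; done; python3 -m inch '[{"gripper":0.2,"dx":0,"dy":0.2,"dz":0.06,"spin":0},{"gripper":0.2,"dx":0,"dy":0.4,"dz":0.12,"spin":0},{"gripper":0.2,"dx":0,"dy":0.4,"dz":0.12,"spin":0}]' | grep -v rot;  python3 -m inch '[{"gripper":0.2,"dx":0,"dy":0.2,"dz":0.05,"spin":0},{"gripper":0.2,"dx":0,"dy":0.3,"dz":0.08,"spin":0},{"gripper":0.2,"dx":0,"dy":0.3,"dz":0.08,"spin":0}]'| grep -v rot;  python3 -m inch '[{"gripper":0.2,"dx":0,"dy":0.2,"dz":0.05,"spin":0},{"gripper":0.2,"dx":0,"dy":0.3,"dz":0.07,"spin":0},{"gripper":0.2,"dx":0,"dy":0.3,"dz":0.07,"spin":0}]'| grep -v rot;  python3 -m inch '[{"gripper":0.2,"dx":0,"dy":0.2,"dz":0.05,"spin":0},{"gripper":0.2,"dx":0,"dy":0.3,"dz":0.07,"spin":0},{"gripper":0.2,"dx":0,"dy":0.3,"dz":0.07,"spin":0}]'| grep -v rot
```

```text
time: 8.25
ee_pos: [501.5, -116.3, 258.7]
ft_force: [0.0, 6.8, 4.5]
gripper_width: 0.342
time: 8.5
ee_pos: [500.7, -116.3, 255.6]
ft_force: [-1.3, 6.2, 4.3]
gripper_width: 0.345
time: 8.75
ee_pos: [500.1, -116.3, 252.9]
ft_force: [-1.4, 6.9, 7.0]
gripper_width: 0.343
time: 9.0
ee_pos: [499.6, -116.3, 250.5]
ft_force: [-2.3, 7.4, 11.7]
gripper_width: 0.343
```

First click felt: the force fell to 4 N, then jumped to 12 N past z≈254. Continuing to the second, expected near z≈227.

```bash
python3 -m inch '[{"gripper":0.2,"dx":0,"dy":0.3,"dz":0.06,"spin":0},{"gripper":0.2,"dx":0,"dy":0.6,"dz":0.12,"spin":0},{"gripper":0.2,"dx":0,"dy":0.6,"dz":0.12,"spin":0}]'| grep -v rot;  python3 -m inch '[{"gripper":0.2,"dx":0,"dy":0.3,"dz":0.05,"spin":0},{"gripper":0.2,"dx":0,"dy":0.6,"dz":0.09,"spin":0},{"gripper":0.2,"dx":0,"dy":0.6,"dz":0.09,"spin":0}]'| grep -v rot;  python3 -m inch '[{"gripper":0.2,"dx":0,"dy":0.3,"dz":0.04,"spin":0},{"gripper":0.2,"dx":0,"dy":0.5,"dz":0.06,"spin":0},{"gripper":0.2,"dx":0,"dy":0.5,"dz":0.06,"spin":0}]'| grep -v rot;  python3 -m inch '[{"gripper":0.2,"dx":0,"dy":0.2,"dz":0.02,"spin":0},{"gripper":0.2,"dx":0,"dy":0.3,"dz":0.03,"spin":0},{"gripper":0.2,"dx":0,"dy":0.3,"dz":0.03,"spin":0}]'| grep -v rot;  python3 -m inch '[{"gripper":0.2,"dx":0,"dy":0.2,"dz":0.02,"spin":0},{"gripper":0.2,"dx":0,"dy":0.3,"dz":0.03,"spin":0},{"gripper":0.2,"dx":0,"dy":0.3,"dz":0.03,"spin":0}]'| grep -v rot;  python3 -m inch '[{"gripper":0.2,"dx":0,"dy":0.2,"dz":0.02,"spin":0},{"gripper":0.2,"dx":0,"dy":0.3,"dz":0.03,"spin":0},{"gripper":0.2,"dx":0,"dy":0.3,"dz":0.03,"spin":0}]'| grep -v rot
```

```text
time: 9.25
ee_pos: [498.8, -116.2, 244.3]
ft_force: [0.2, 7.1, 11.1]
gripper_width: 0.341
time: 9.5
ee_pos: [498.2, -116.3, 238.1]
ft_force: [1.0, 6.0, 8.7]
gripper_width: 0.341
time: 9.75
ee_pos: [497.6, -116.3, 233.0]
ft_force: [1.8, 6.7, 5.9]
gripper_width: 0.339
time: 10.0
ee_pos: [497.3, -116.3, 230.0]
ft_force: [1.4, 7.1, 5.7]
gripper_width: 0.346
time: 10.25
ee_pos: [497.0, -116.2, 226.9]
ft_force: [1.5, 7.4, 3.9]
gripper_width: 0.343
time: 10.5
ee_pos: [496.8, -116.3, 224.2]
ft_force: [1.7, 7.9, 7.5]
gripper_width: 0.341
```

Second click felt, near z≈226. On to the third (expected z≈199).

```bash
python3 -m inch '[{"gripper":0.2,"dx":0,"dy":0.3,"dz":0.03,"spin":0},{"gripper":0.2,"dx":0,"dy":0.6,"dz":0.05,"spin":0},{"gripper":0.2,"dx":0,"dy":0.6,"dz":0.05,"spin":0}]'| grep -v rot;  python3 -m inch '[{"gripper":0.2,"dx":0,"dy":0.3,"dz":0.0,"spin":0},{"gripper":0.2,"dx":0,"dy":0.6,"dz":0.01,"spin":0},{"gripper":0.2,"dx":0,"dy":0.6,"dz":0.01,"spin":0}]'| grep -v rot;  python3 -m inch '[{"gripper":0.2,"dx":0,"dy":0.3,"dz":-0.01,"spin":0},{"gripper":0.2,"dx":0,"dy":0.6,"dz":-0.02,"spin":0},{"gripper":0.2,"dx":0,"dy":0.6,"dz":-0.02,"spin":0}]'| grep -v rot;  python3 -m inch '[{"gripper":0.2,"dx":0,"dy":0.2,"dz":-0.02,"spin":0},{"gripper":0.2,"dx":0,"dy":0.3,"dz":-0.03,"spin":0},{"gripper":0.2,"dx":0,"dy":0.3,"dz":-0.03,"spin":0}]'| grep -v rot;  python3 -m inch '[{"gripper":0.2,"dx":0,"dy":0.2,"dz":-0.02,"spin":0},{"gripper":0.2,"dx":0,"dy":0.3,"dz":-0.03,"spin":0},{"gripper":0.2,"dx":0,"dy":0.3,"dz":-0.03,"spin":0}]'| grep -v rot;  python3 -m inch '[{"gripper":0.2,"dx":0,"dy":0.2,"dz":-0.02,"spin":0},{"gripper":0.2,"dx":0,"dy":0.3,"dz":-0.03,"spin":0},{"gripper":0.2,"dx":0,"dy":0.3,"dz":-0.03,"spin":0}]'| grep -v rot
```

```text
time: 10.75
ee_pos: [496.4, -116.3, 218.4]
ft_force: [0.6, 8.7, 10.8]
gripper_width: 0.338
time: 11.0
ee_pos: [496.3, -116.3, 212.3]
ft_force: [-0.5, 9.1, 8.4]
gripper_width: 0.338
time: 11.25
ee_pos: [496.6, -116.3, 206.1]
ft_force: [0.7, 8.4, 7.8]
gripper_width: 0.339
time: 11.5
ee_pos: [496.9, -116.2, 203.2]
ft_force: [1.2, 8.4, 7.5]
gripper_width: 0.347
time: 11.75
ee_pos: [497.3, -116.3, 200.1]
ft_force: [1.4, 8.4, 6.2]
gripper_width: 0.343
time: 12.0
ee_pos: [497.8, -116.2, 197.2]
ft_force: [3.6, 7.3, 6.0]
gripper_width: 0.344
```

```bash
python3 -m inch '[{"gripper":0.2,"dx":0,"dy":0.1,"dz":-0.01,"spin":0},{"gripper":0.2,"dx":0,"dy":0.2,"dz":-0.03,"spin":0},{"gripper":0.2,"dx":0,"dy":0.2,"dz":-0.03,"spin":0}]'| grep -v rot;  python3 -m inch '[{"gripper":0.2,"dx":0,"dy":0.1,"dz":0.0,"spin":0},{"gripper":0.2,"dx":0,"dy":0.2,"dz":-0.02,"spin":0},{"gripper":0.2,"dx":0,"dy":0.2,"dz":-0.02,"spin":0}]'| grep -v rot
```

```text
time: 12.25
ee_pos: [498.3, -116.3, 195.4]
ft_force: [2.6, 9.1, 6.5]
gripper_width: 0.343
time: 12.5
ee_pos: [498.8, -116.2, 193.7]
ft_force: [3.6, 8.8, 9.7]
gripper_width: 0.342
```

The third click came at z≈195, about 4 mm later than expected, so the ball may be slipping in the pads. Checking the images.

```bash
python3 - <<'E'
from h import *
d=get_image("wrist"); cv2.imwrite("pics/w6.png",d["image"][:,:,::-1])
t=get_image("scene"); x,y,w,h=(245,150,130,120)
cv2.imwrite(f"pics/scene6.png",cv2.resize(t["image"][y:y+h,x:x+w,::-1],None,fx=5,fy=5))
o=observe(); print(o["time"],o["ee_pos"],o["ft_force"],o["moment"])
E
```

```text
12.6 [ 498.75989232 -116.22888219  193.73547988] [3.66820264 9.06051901 9.20944935] [ 1.73105538 -0.70595489  0.32180228]
```

View pics/w6.png

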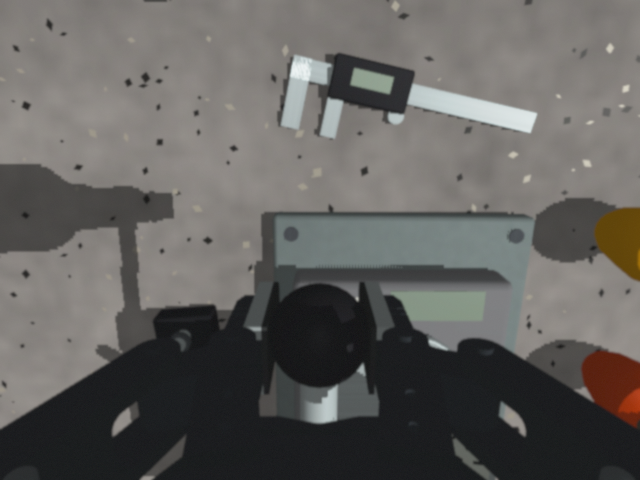

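View pics/scene6.png

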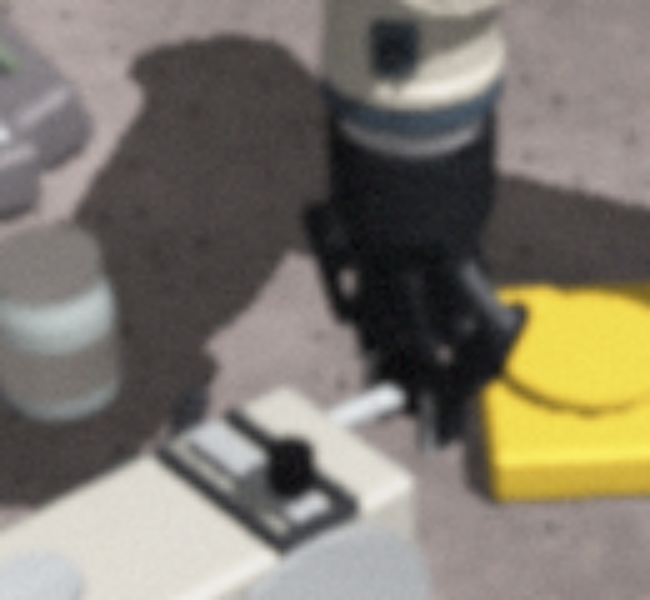

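Wrist view: the ball is now at (320,335) and looks slightly larger than before, which fits a few mm of creep in the pads. The knob is still at its stop (292,465). I'll go by the felt clicks rather than tool height alone. On to the fourth.

```bash
python3 -m inch '[{"gripper":0.2,"dx":0,"dy":0.3,"dz":-0.05,"spin":0},{"gripper":0.2,"dx":0,"dy":0.6,"dz":-0.09,"spin":0},{"gripper":0.2,"dx":0,"dy":0.6,"dz":-0.09,"spin":0}]'| grep -v rot;  python3 -m inch '[{"gripper":0.2,"dx":0,"dy":0.3,"dz":-0.06,"spin":0},{"gripper":0.2,"dx":0,"dy":0.6,"dz":-0.11,"spin":0},{"gripper":0.2,"dx":0,"dy":0.6,"dz":-0.11,"spin":0}]'| grep -v rot;  python3 -m inch '[{"gripper":0.2,"dx":0,"dy":0.2,"dz":-0.05,"spin":0},{"gripper":0.2,"dx":0,"dy":0.4,"dz":-0.1,"spin":0},{"gripper":0.2,"dx":0,"dy":0.4,"dz":-0.1,"spin":0}]'| grep -v rot
python3 - <<'E'
from h import *
for n in ("w5","w6"):
    g=cv2.imread(f"pics/{n}.png",0).astype(int)
    for c in (310,320,330): 
        col=g[260:410,c]; dd=np.diff(col); print(n,c,260+int(np.argmin(dd[:50])),360+int(np.argmax(dd[100:])))
E
```

```text
time: 12.85
ee_pos: [500.1, -116.3, 187.9]
ft_force: [3.6, 10.8, 11.8]
gripper_width: 0.345
time: 13.1
ee_pos: [501.6, -116.3, 181.9]
ft_force: [5.7, 9.7, 11.0]
gripper_width: 0.35
time: 13.35
ee_pos: [502.3, -116.2, 177.8]
ft_force: [4.6, 9.7, 10.6]
gripper_width: 0.339
w5 310 284 382
w5 320 283 382
w5 330 262 381
w6 310 267 385
w6 320 267 402
w6 330 284 388
```

Rotation about an off-centre pad contact explains the offset. The fourth click should come near z≈168; small steps from here.

```bash
python3 -m inch '[{"gripper":0.2,"dx":0,"dy":0.2,"dz":-0.08,"spin":0},{"gripper":0.2,"dx":0,"dy":0.3,"dz":-0.12,"spin":0},{"gripper":0.2,"dx":0,"dy":0.3,"dz":-0.12,"spin":0}]'| grep -v rot;  python3 -m inch '[{"gripper":0.2,"dx":0,"dy":0.1,"dz":-0.06,"spin":0},{"gripper":0.2,"dx":0,"dy":0.2,"dz":-0.1,"spin":0},{"gripper":0.2,"dx":0,"dy":0.2,"dz":-0.1,"spin":0}]'| grep -v rot;  python3 -m inch '[{"gripper":0.2,"dx":0,"dy":0.1,"dz":-0.05,"spin":0},{"gripper":0.2,"dx":0,"dy":0.2,"dz":-0.08,"spin":0},{"gripper":0.2,"dx":0,"dy":0.2,"dz":-0.08,"spin":0},{"gripper":0.2,"dx":0,"dy":0.2,"dz":-0.08,"spin":0}]'| grep -v rot
```

```text
time: 13.6
ee_pos: [502.7, -116.2, 174.4]
ft_force: [1.8, 9.5, 7.9]
gripper_width: 0.346
time: 13.85
ee_pos: [503.1, -116.2, 172.2]
ft_force: [1.3, 8.9, 8.7]
gripper_width: 0.341
time: 14.18
ee_pos: [503.5, -116.2, 170.0]
ft_force: [0.5, 8.3, 7.6]
gripper_width: 0.343
```

```bash
python3 -m inch '[{"gripper":0.2,"dx":0,"dy":0.1,"dz":-0.02,"spin":0},{"gripper":0.2,"dx":0,"dy":0.15,"dz":-0.03,"spin":0},{"gripper":0.2,"dx":0,"dy":0.15,"dz":-0.03,"spin":0},{"gripper":0.2,"dx":0,"dy":0.15,"dz":-0.03,"spin":0}]'| grep -v rot;  python3 -m inch '[{"gripper":0.2,"dx":0,"dy":0.1,"dz":-0.02,"spin":0},{"gripper":0.2,"dx":0,"dy":0.15,"dz":-0.03,"spin":0},{"gripper":0.2,"dx":0,"dy":0.15,"dz":-0.03,"spin":0},{"gripper":0.2,"dx":0,"dy":0.15,"dz":-0.03,"spin":0}]'| grep -v rot
python3 - <<'E'
from h import *
d=get_image("wrist"); cv2.imwrite("pics/w7.png",d["image"][:,:,::-1])
t=get_image("scene"); x,y,w,h=(245,150,130,120)
cv2.imwrite(f"pics/scene7.png",cv2.resize(t["image"][y:y+h,x:x+w,::-1],None,fx=5,fy=5))
o=observe(); print(o["time"],o["ee_pos"],o["ft_force"],o["moment"])
E
```

```text
time: 14.52
ee_pos: [503.8, -116.2, 168.5]
ft_force: [0.5, 8.9, 6.8]
gripper_width: 0.344
time: 14.85
ee_pos: [504.1, -116.2, 167.1]
ft_force: [-0.0, 7.8, 8.4]
gripper_width: 0.342
14.95 [ 504.13865408 -116.21633229  167.1266329 ] [0.34492465 8.09260309 8.65745182] [ 1.03787285 -0.29024697 -0.04857946]
```

View pics/w7.png

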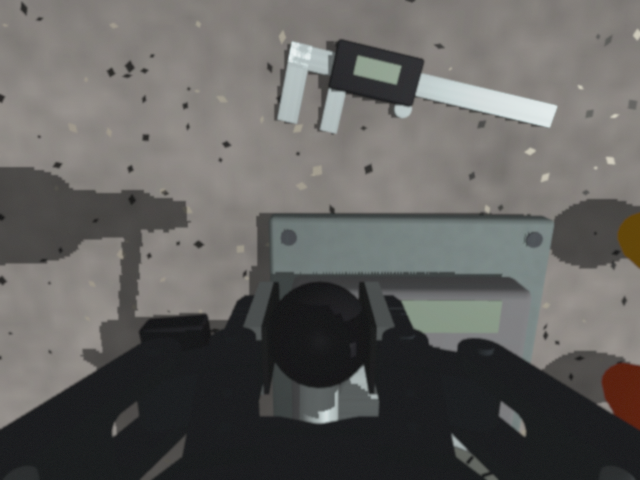

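View pics/scene7.png

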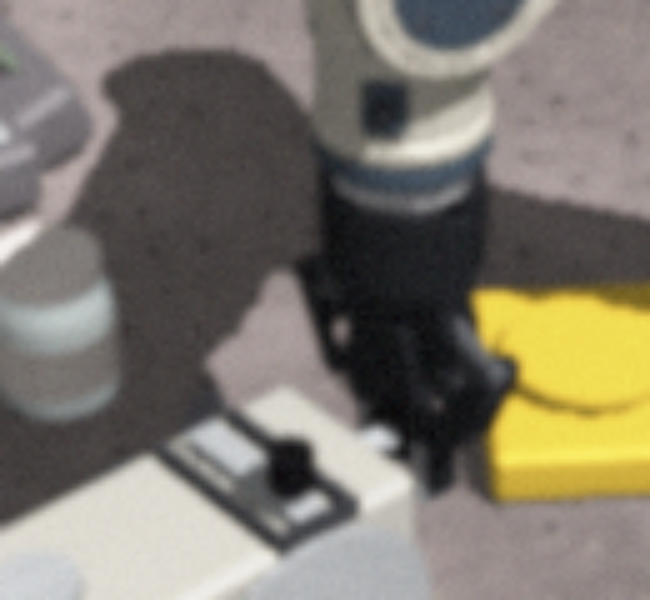

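```bash
python3 -m inch '[{"gripper":0.2,"dx":0,"dy":0.1,"dz":-0.02,"spin":0},{"gripper":0.2,"dx":0,"dy":0.15,"dz":-0.03,"spin":0},{"gripper":0.2,"dx":0,"dy":0.15,"dz":-0.03,"spin":0},{"gripper":0.2,"dx":0,"dy":0.15,"dz":-0.03,"spin":0}]'| grep -v rot
python3 - <<'E'
from h import *
d=get_image("wrist"); R=np.array(d["orientation"])
g=cv2.cvtColor(d["image"],cv2.COLOR_RGB2GRAY).astype(int)
for n in("w5","w6","w7",None):
    gg=g if n is None else cv2.imread(f"pics/{n}.png",0).astype(int)
    print(n,[gg[276:292,320].tolist(),gg[376:396,320].tolist()])
o=observe(); print(o["time"],o["ee_pos"],o["ft_force"])
E
```

```text
time: 15.28
ee_pos: [504.5, -116.2, 165.8]
ft_force: [0.2, 9.2, 10.9]
gripper_width: 0.339
w5 [[122, 123, 121, 122, 122, 120, 117, 99, 66, 34, 23, 22, 23, 24, 27, 24], [23, 22, 22, 24, 23, 30, 56, 100, 140, 163, 171, 172, 173, 172, 172, 173, 173, 174, 173, 173]]
w6 [[61, 63, 64, 67, 72, 76, 70, 53, 35, 24, 24, 23, 24, 25, 26, 24], [23, 25, 21, 22, 24, 24, 26, 22, 22, 26, 34, 55, 76, 88, 91, 92, 92, 93, 93, 93]]
w7 [[62, 59, 59, 56, 53, 44, 31, 25, 21, 24, 22, 25, 24, 25, 23, 27], [23, 24, 23, 22, 22, 23, 23, 22, 23, 25, 31, 48, 71, 88, 95, 96, 95, 95, 95, 95]]
None [[62, 60, 60, 59, 55, 46, 31, 26, 21, 25, 22, 25, 26, 25, 24, 28], [25, 26, 26, 23, 25, 26, 24, 21, 25, 22, 28, 44, 70, 88, 95, 95, 96, 95, 95, 97]]
15.3333 [ 504.47739604 -116.24896368  165.82357034] [-1.02548764  8.70674826  9.97013911]
```

Fourth click confirmed: force 6.8→8.4→10.9 N. The apparent ball size puts the ball at z≈193–194, and notch 4 is at 193. I'll add 1 mm of margin past the notch, then hold and check for creep.

```bash
python3 -m inch '[{"gripper":0.2,"dx":0,"dy":0.1,"dz":-0.02,"spin":0},{"gripper":0.2,"dx":0,"dy":0.1,"dz":-0.02,"spin":0},{"gripper":0.2,"dx":0,"dy":0.1,"dz":-0.02,"spin":0},{"gripper":0.2,"dx":0,"dy":0.1,"dz":-0.02,"spin":0}]'| grep -v rot
python3 -c '
from h import *
d=get_image("wrist");g=cv2.cvtColor(d["image"],cv2.COLOR_RGB2GRAY);print(g[278:288,320],g[384:392,320])'
python3 -m inch '[{"gripper":0.2,"dx":0,"dy":0,"dz":0,"spin":0},{"gripper":0.2,"dx":0,"dy":0,"dz":0,"spin":0},{"gripper":0.2,"dx":0,"dy":0,"dz":0,"spin":0},{"gripper":0.2,"dx":0,"dy":0,"dz":0,"spin":0},{"gripper":0.2,"dx":0,"dy":0,"dz":0,"spin":0},{"gripper":0.2,"dx":0,"dy":0,"dz":0,"spin":0},{"gripper":0.2,"dx":0,"dy":0,"dz":0,"spin":0},{"gripper":0.2,"dx":0,"dy":0,"dz":0,"spin":0},{"gripper":0.2,"dx":0,"dy":0,"dz":0,"spin":0},{"gripper":0.2,"dx":0,"dy":0,"dz":0,"spin":0}]'| grep -v rot
python3 -c '
from h import *
d=get_image("wrist");g=cv2.cvtColor(d["image"],cv2.COLOR_RGB2GRAY);print(g[278:288,320],g[384:392,320])
t=get_image("top");cv2.imwrite("pics/top8.png",t["image"][:,:,::-1]);t=get_image("scene");cv2.imwrite("pics/scene8.png",t["image"][:,:,::-1])'
```

```text
time: 15.67
ee_pos: [504.7, -116.2, 164.9]
ft_force: [-1.1, 7.2, 10.3]
gripper_width: 0.342
[60 60 55 47 34 25 23 26 24 25] [24 23 26 42 67 88 95 97]
time: 16.55
ee_pos: [504.7, -116.2, 165.0]
ft_force: [0.2, 8.0, 11.1]
gripper_width: 0.347
[59 58 54 45 33 23 24 24 25 23] [25 25 26 42 67 87 95 96]
```

View pics/scene8.png

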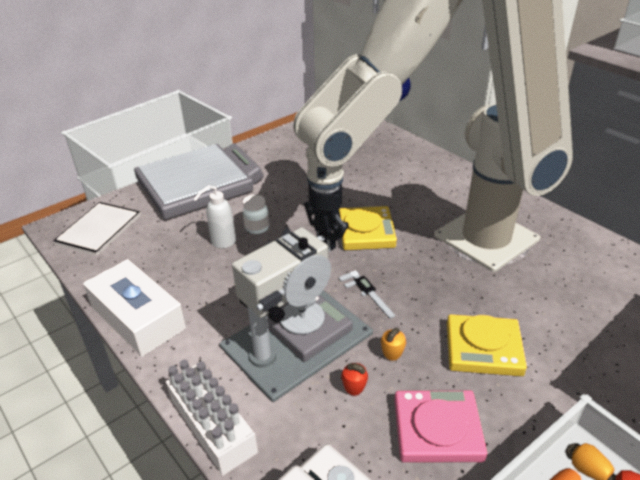

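Over the hold of about a second nothing moved: force 11 N, tool height and ball edges unchanged. The scene picture shows the knob out at (302,243), the scale at (310,325) and everything else in place. Handing in.

```bash
python3 -c '
from rig import ctrl
print(ctrl.close_job())'
```

```text
the job is handed in; nothing more can be done
None
```

I slid the transport lock to its end stop, then gripped the lever ball and pulled it down four clicks. I handed the job in at about 16.7 s, still holding the lever there.

- **Lock:** the push force rose from 2.5 to 25 N with no more than about 1 mm of travel at the end. The scene picture put the knob within about 1 mm of its end-stop position.
- **Clicks:** I felt the force ease and then jump at about z = 254, 226, 195 and 167 mm at the tool. The lever now sits about 2–3 mm past the fourth notch, far short of the fifth.
- **Hold:** over 0.9 s the force stayed at about 11 N, and neither the tool height nor the ball's place in the picture changed. The last scene picture shows the scale and the other items it covers still in place.
- **Disagreement:** clicks three and four came about 4 and 6 mm lower at the tool than expected, because the ball shifted roughly 8 mm in the pads. Correcting for this from the ball's apparent size put the ball at z ≈ 193–194 mm at the fourth click, against 193 mm expected.
- **Not checked:** I could not see the two readings, the probe on the pan or the lever angle directly. I saved a last top picture but did not look at it.

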